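Shut the charging drawer and press start

ROBOT

A 6-joint arm with a two-finger parallel gripper is mounted at the origin on the work surface. World frame = base frame: x ahead of the robot, y to its left, z up, the work surface at z = 0. Lengths are in m, angles in rad, forces in N, time in s.
With the tool pointing down it reaches from about 0.3 to 0.775 m from the base axis. Payload 14.6 kg.
Tool frame: the origin (TCP) lies midway between the tips of the shut fingers; the grasp point (between the pads) lies 19 mm behind it (ctrl.pinch_z is the z of the grasp point in the tool frame, in m); z points along the fingers, y is the line along which they close (so a half turn about z gives the same grasp; the last joint's range is limited). The gripper opens to 94 mm and grips with 3 to 60 N. Pads are 16 mm wide; open, the fingers measure 119 mm over their backs; the gripper's body (75 mm by 177 mm) begins 78 mm behind the grasp point.
Start: joints at [1.048, 0.3, 1.521, -0, 1.321, -0.067], TCP at [0.242, 0.494, 0.205] pointing down, gripper open.
Joint ranges: [-3.03, 3.03], [-0.79, 2.21], [0.23, 2.52], [-1.04, 4.18], [0, 3.07], [-2.55, 2.55]. Speed limits (rad/s): [2.22, 2.22, 2.57, 3.14, 3.14, 3.14].

INTERFACE

Orientations are given as [roll, pitch, yaw] about the fixed x, y, z axes, in that order (R = Rz(yaw) Ry(pitch) Rx(roll)).
In Python, from station import ctrl, camera, ticket gives the robot as it stands. The module is installed in compiled form; this text tells all that it offers.
- The arm moves only by the shell command python3 -m inch 'ROWS' [FORCE]. ROWS is text: rows parted by semicolons, each of 7 numbers parted by spaces: the opening, from -1 (shut) to 1 (fully open), then the shift along the tool's x, y, z in units of 0.03 m (1.0 is 0.03 m), then the turn, a rotation vector about the tool's x, y, z in units of 10 degrees (1.0 is 10 degrees). In form: grip dx dy dz rx ry rz; .... A call has 1 to 10 rows; each row shifts and turns the commanded pose from where the row before left it, along the tool's axes as they then stand; what a row does not reach is not made up. A row lasts 1/8 s, in which the tool goes at most 62.5 mm and 10.7 degrees, less where a joint would pass 70% of its speed; a pose out of reach is approached as far as the arm can. A call with a number of a shift or a turn outside -1 to 1 is refused whole. A call with a gripper value outside its range is refused whole. The fingers move at their own pace and stop on an object; FORCE is the grip in N (left out, the last holds). Time passes only in rows, so rows that do not move let the fingers close. It gives the time, the measured TCP pose, the force, the opening and the grip force at its end, in the units of the state.
- ctrl.get_obs(): the state, without advancing time (a new reading comes with each control period).
- camera(name): name is "scene" or "side" or "wrist"; returns a dict with "img" (400x640x3 uint8, blue, green, red), "range_z" (400x640 float32, m along the optical axis (not along the pixel's ray), 0 where there is no reading), "intrinsics" (3x3 intrinsics, pixels), "k1" (the pictures are not rectified: a ray, as slopes to the right and down, at radius r is drawn at 1 + k1 r^2 times it, then the intrinsics apply), "view" (4x4, takes a point from world to camera coordinates). Camera axes: x right, y down, z forward; pixel columns grow to the right and rows downward; lengths in m; the calibration is good to about 2 mm. A picture is of the moment at which its call begins.
- ticket.hand_in(): hands the job in; it is judged then, once.
The state is a dict: "time_s": time; "qpos": joint angles; "joint_vel": joint speeds; "tau": joint torques, N m; "ee_pos": TCP position; "eef_rot": TCP orientation; "force": force on the tool from outside, world axes, zero at the start; "moment": the same for the moment, N m; "grip_width": finger opening in m; "grip_force": force on a finger pad.
Only numpy, scipy, OpenCV 4.12 (cv2) and the standard library are available. Lean on these libraries where they do the work, as an engineer would, in place of code of your own. Each camera call takes 0.05 s, during which the arm holds its last target. There are 200 camera calls.

TASK

Put the remote in the charging dock's drawer on charge: with the fingertips, gently push the open drawer fully shut, then press the large round button on top of the dock all the way down, let it spring back up, and withdraw. Do not press the two smaller buttons, and leave everything else on the shelf, the remotes included, standing where it is; nothing is to be gripped or lifted.

Things in the scene. Friction and masses are not known exactly. Their poses are not given: they have to be found in the camera images.
- dock: White charging dock, fixed: a box 160 deep (x) x 220 wide (y) x 60 high mm, flat deck on top. Origin: centre of its underside; its x axis points from the drawer front to its back, z up. Three round push buttons stand in a row across the deck at dock x = -30 mm and dock y = -65, 0 and +65 mm; which button has which place changes.
- drawer (a joint): Travel of the dock's drawer, in m: 0 fully shut (front panel against the shell), grows as it comes out towards dock -x (70 mm at most). It starts 35 to 60 mm open. It slides with about 1.5 N of friction plus light damping, has a hard stop at 0 and stays where it is left.
- drawer_front (a point): Centre of the outer face of the drawer's front panel (flat, no handle, 218 wide x 52 high mm, from 5 to 57 mm above the shelf, 8 thick); the point is 31 mm above the shelf and moves with the drawer. Fully shut it lies at dock x = -88 mm. Push it along dock +x to shut the drawer.
- start_top (a point): Centre of the top of the LARGE round button (black cap 36 mm across in a white round housing 52 mm across): the start button. The cap's top is 82 mm above the shelf, 10 mm above its housing. The point moves down with the cap.
- start (a joint): How far the large button is pressed, in m: 0 up, 0.006 fully down. Spring: starts to move at 1.5 N, fully down at 5 N, then a hard stop; comes back up by itself.
- pair_top (a point): Centre of the top of one small round button (same black cap, 18 mm across, housing 34 mm across, same height as the large one). Leave alone.
- pair (a joint): How far that small button is pressed, in m (0 up, 0.006 down).
- mute_top (a point): Centre of the top of the other small round button (identical to the first small one). Leave alone.
- mute (a joint): How far the second small button is pressed, in m (0 up, 0.006 down).
- spare: Loose beige remote, 36 x 140 x 18 mm, lying crosswise in the drawer, partly under the deck; origin at the centre of its underside, 10 mm above the shelf. It rides in with the drawer.
- figurine: Loose brass-tone bird figurine, base 36 mm across, 57 mm tall, standing on the deck behind the buttons (55 mm behind the deck's centre); origin at the centre of its underside.
- remote_a: Loose beige remote 150 mm tall (16 x 42 mm) standing in the front pocket of a grey silicone holder (62 x 60 x 60 mm) beside the dock on its -y side; origin at the centre of its foot.
- remote_b: Loose beige remote 135 mm tall (16 x 42 mm) standing in the rear pocket of the same holder; origin at the centre of its foot.
- jar: Loose blue glass marble jar with a clip-on lid, 88 mm across, 104 tall with its clip, beside the dock on its +y side; origin at the centre of its underside.
- vase: Loose black ceramic vase, 110 mm across at the belly, 185 mm tall, on the robot's left; origin at the centre of its underside.
- gamepad: Loose black game pad, about 105 x 145 x 44 mm, on the robot's right; origin at the centre of its underside.
- books: Two books lying flat, 150 x 210 x 40 mm, one loose stack on the robot's left; origin at the centre of its underside.
Not all that is in view belongs to the job. What is shaped like the gamepad but green or orange is not meant.

How it is judged:
By the outcome, as a careful person would: the job done as asked, in the order asked, and still so for the second after the job is handed in, with the robot touching nothing.
It also fails if it takes over 43 s, if anything falls off the work surface, if the arm or the gripper's body presses on something with over 40 N, if the wrist force passes 120 N, or if a joint passes its speed limit or range.

## Working session

There is one attempt and no reset: what is moved stays moved. The work goes in short steps, Python scripts to look and compute and a shell command to move; the robot and the scene stay as the last step left them, time stands still between calls to the robot, and variables do not carry over. Pictures are saved under pics/ and viewed, at most 10 in all, crops included, and the job is handed in when it is done.

```bash
mkdir -p pics; cat > h.py <<'E'
import numpy as np, cv2
from station import ctrl, camera, ticket
def world(c,uv):
    K=c["intrinsics"]; V=np.linalg.inv(c["view"]); out=[]
    for u,v in uv:
        z=float(np.median([d for d in c["range_z"][v-1:v+2,u-1:u+2].ravel() if d>0] or [0]))
        d=np.array([(u-K[0,2])/K[0,0],(v-K[1,2])/K[1,1]]); s=d.copy()
        for _ in range(20): s=d/(1+c["k1"]*(s@s))
        out.append((V@[s[0]*z,s[1]*z,z,1])[:3])
    return np.array(out)
def cloud(c):
    K=c["intrinsics"]; V=np.linalg.inv(c["view"]); z=c["range_z"]
    v,u=np.mgrid[:400,:640]; d=np.stack([(u-K[0,2])/K[0,0],(v-K[1,2])/K[1,1]],-1); s=d.copy()
    for _ in range(20): s=d/(1+c["k1"]*(s**2).sum(-1,keepdims=True))
    p=np.concatenate([s*z[...,None],z[...,None],np.ones_like(z)[...,None]],-1)@V.T
    p=p[...,:3]; p[z<=0]=np.nan; return p
E
python3 - <<'E'
from h import *
for n in("scene","side"):
    c=camera(n); cv2.imwrite(f"pics/{n}0.png",c["img"]); np.savez(f"{n}0.npz",**c); print(n,np.linalg.inv(c["view"]).round(3).tolist(),c["k1"])
print(ctrl.get_obs())
E
```

```text
scene [[-0.769, 0.441, -0.462, 1.048], [0.639, 0.523, -0.563, 0.664], [-0.007, -0.729, -0.685, 0.912], [0.0, 0.0, 0.0, 1.0]] -0.029408473621691824
side [[-0.954, -0.221, 0.201, 0.176], [-0.298, 0.725, -0.621, 1.0], [-0.008, -0.653, -0.758, 1.319], [0.0, 0.0, 0.0, 1.0]] 0.00493279656880435
{'time_s': 0.1, 'qpos': array([ 1.04839765e+00,  3.00414803e-01,  1.52146655e+00, -2.53880968e-05,
        1.32069621e+00, -6.66061454e-02]), 'joint_vel': array([-0.00054847, -0.00186484, -0.00197157,  0.00103575,  0.00102489,
        0.00064943]), 'tau': array([-1.06378564e-03, -5.32636178e+01, -3.53286016e+01,  7.08266487e-02,
        2.35021894e-02, -5.36162236e-05]), 'ee_pos': array([0.24200063, 0.49366069, 0.20496566]), 'eef_rot': array([-3.14060829e+00, -4.10153679e-05,  2.68580639e+00]), 'force': array([-0.17911746,  0.96003999, -0.7525556 ]), 'moment': array([-0.00926478, -0.00477846, -0.01222799]), 'grip_force': 0.0, 'grip_width': 0.09357335073721527}
```

View pics/scene0.png

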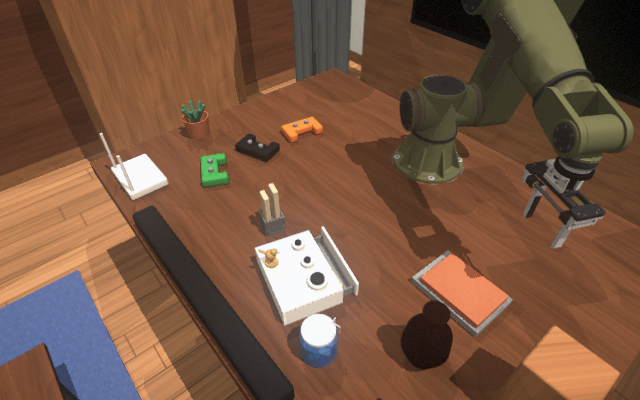

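View pics/side0.png

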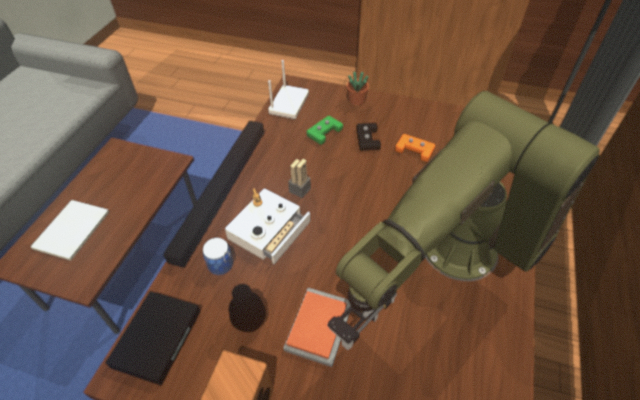

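The scene picture shows the dock around (300,275). The large button is at (317,280) on the jar side, and the small ones are at (307,261) and (298,244). The open drawer front runs from (323,232) to (355,292). The holder is at (271,215), the jar at (319,340), and the vase at (427,338). The side picture shows the same arrangement, with the large button at (258,231).

```bash
python3 - <<'E'
from h import *
for n,uv in(("scene",[(317,280),(307,261),(298,244),(271,262),(324,233),(355,290),(340,262),(319,328),(427,340),(430,285),(270,222)]),("side",[(258,231),(269,219),(281,207)])):
    c=dict(np.load(n+"0.npz")); w=world(c,uv); print(n); print(np.c_[uv,w.round(4)])
    p=cloud(c)
    if n=="scene":
        b=world(c,[(307,261)])[0]
    near=np.hypot(p[...,0]-b[0],p[...,1]-b[1])<.16
    g=c["img"].max(-1)
    cap=near&(g<60)&(abs(p[...,2]-.082)<.006)
    k,l,s,cc=cv2.connectedComponentsWithStats(cap.astype(np.uint8))
    for i in range(1,k):
        if s[i,4]>5: print("cap",s[i],np.nanmean(p[l==i],0).round(4), ((np.nanmin(p[l==i],0)+np.nanmax(p[l==i],0))/2).round(4))
    deck=near&(abs(p[...,2]-.06)<.003)&(g>120)
    k,l,s,cc=cv2.connectedComponentsWithStats(deck.astype(np.uint8)); 
    q=p[deck][:,:2].astype(np.float32); print("deck",cv2.minAreaRect(q),np.median(p[deck][:,2]),len(q))
    top=near&(abs(p[...,2]-.054)<.006)&~deck
E
```

```text
scene
[[ 3.170e+02  2.800e+02  6.746e-01  1.935e-01  8.170e-02]
 [ 3.070e+02  2.610e+02  6.560e-01  1.304e-01  8.030e-02]
 [ 2.980e+02  2.440e+02  6.382e-01  6.890e-02  7.910e-02]
 [ 2.710e+02  2.620e+02  7.247e-01  6.570e-02  6.940e-02]
 [ 3.240e+02  2.330e+02  5.434e-01  6.450e-02  5.200e-02]
 [ 3.550e+02  2.900e+02  5.947e-01  2.491e-01  2.630e-02]
 [ 3.400e+02  2.620e+02  5.703e-01  1.633e-01  3.830e-02]
 [ 3.190e+02  3.280e+02  7.604e-01  3.052e-01  1.001e-01]
 [ 4.270e+02  3.400e+02  6.174e-01  4.819e-01  1.278e-01]
 [ 4.300e+02  2.850e+02  4.439e-01  3.678e-01  3.880e-02]
 [ 2.700e+02  2.220e+02  6.382e-01 -6.630e-02  5.650e-02]]
deck ((0.6597074270248413, 0.12339748442173004), (0.22340628504753113, 0.2040494829416275), 74.55513763427734) 0.059909619375175804 3260
side
[[2.580e+02 2.310e+02 6.628e-01 1.918e-01 8.140e-02]
 [2.690e+02 2.190e+02 6.476e-01 1.310e-01 7.790e-02]
 [2.810e+02 2.070e+02 6.283e-01 6.610e-02 7.440e-02]]
deck ((0.6576160788536072, 0.1221865713596344), (0.2210846096277237, 0.20854677259922028), 74.09426879882812) 0.06018845579989951 1363
```

```bash
python3 - <<'E'
from h import *
a=np.radians(-15.6); R=np.array([[np.cos(a),-np.sin(a)],[np.sin(a),np.cos(a)]])
o=np.array([.656,.130]) # small middle
for n in("scene","side"):
    c=dict(np.load(n+"0.npz")); p=cloud(c); d=(p[...,:2]-o)@R; z=p[...,2]; g=c["img"].max(-1)
    for y0 in(-65,0,65):
        m=(np.hypot(d[...,0],d[...,1]-y0/1000)<.028)&(z>.066)
        k=m&(g<90)
        print(n,y0,"all",m.sum(),np.median(z[m]).round(4),"dark",k.sum(),p[k].mean(0).round(4) if k.any() else 0)
    if n=="scene":
        f=(d[...,0]>-.16)&(d[...,0]<-.06)&(abs(d[...,1])<.1)&(z>.012)&(z<.05)
        q=d[f]; h,e=np.histogram(q[:,0],np.arange(-.16,-.05,.004)); print(np.c_[e[:-1].round(3),h].tolist())
    q=d[(abs(d[...,0])<.2)&(abs(d[...,1])<.16)&(abs(z-.06)<.002)&(g>120)]
    print("deck ext",np.percentile(q,[1,99],axis=0).round(4).tolist())
c=dict(np.load("scene0.npz")); cv2.imwrite("pics/crop.png",cv2.resize(c["img"][190:370,220:380],None,fx=3.2,fy=3.2,interpolation=cv2.INTER_CUBIC))
E
```

```text
scene -65 all 105 0.0725 dark 21 [0.6362 0.0638 0.0811]
scene 0 all 118 0.0726 dark 26 [0.6537 0.1269 0.0817]
scene 65 all 285 0.0769 dark 119 [0.6714 0.1886 0.0813]
[[-0.16, 0.0], [-0.156, 0.0], [-0.152, 0.0], [-0.148, 0.0], [-0.144, 0.0], [-0.14, 0.0], [-0.136, 0.0], [-0.132, 0.0], [-0.128, 0.0], [-0.124, 0.0], [-0.12, 0.0], [-0.116, 0.0], [-0.112, 0.0], [-0.108, 0.0], [-0.104, 0.0], [-0.1, 0.0], [-0.096, 1.0], [-0.092, 286.0], [-0.088, 19.0], [-0.084, 22.0], [-0.08, 16.0], [-0.076, 15.0], [-0.072, 25.0], [-0.068, 33.0], [-0.064, 18.0], [-0.06, 0.0], [-0.056, 0.0]]
deck ext [[-0.092, -0.1136], [0.1058, 0.1024]]
side -65 all 63 0.0741 dark 3 [0.6303 0.0661 0.081 ]
side 0 all 68 0.073 dark 4 [0.6503 0.1279 0.0816]
side 65 all 142 0.0787 dark 40 [0.666  0.191  0.0822]
deck ext [[-0.0968, -0.1146], [0.1047, 0.1012]]
```

View pics/crop.png

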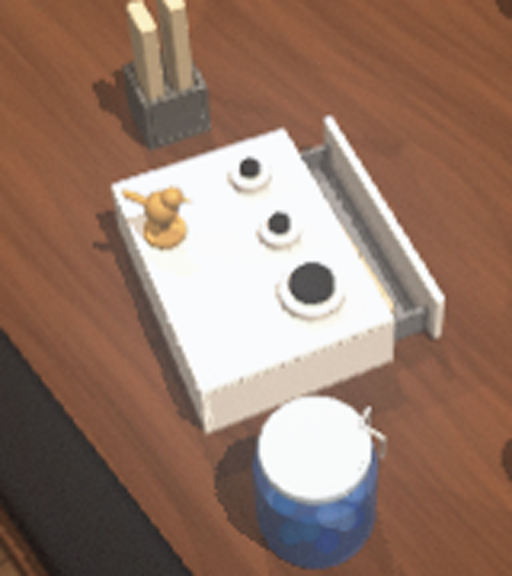

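The crop shows the large button at crop (312,285). It is at about world (0.669, 0.190, 0.082), and the height matches the 82 mm given. The drawer's outer face is about 39 mm open, and the path in front of it is clear. I'll turn the tool onto the dock's axes and shut the fingers while moving to the front of the drawer.

```bash
python3 -m inch '-1 0 0 0 0 0 -1; -1 -.5 -.35 0 0 0 -.05; -1 -1 -.7 0 0 0 0; -1 -1 -.7 0 0 0 0; -1 -1 -.7 0 0 0 0; -1 -1 -.7 0 0 0 0; -1 -1 -.7 0 0 0 0; -1 -1 -.7 0 0 0 0; -1 -1 -.7 0 0 0 0; -1 -1 -.7 0 0 0 0'; python3 -m inch '-1 -1 -.7 0 0 0 0; -1 -1 -.7 0 0 0 0; -1 -1 -.7 0 0 0 0; -1 -.1 -.05 0 0 0 0; -1 0 0 0 0 0 0'
python3 - <<'E'
from h import *
for n in("wrist","side"):
    c=camera(n); cv2.imwrite(f"pics/{n}1.png",c["img"]); np.savez(f"{n}1.npz",**c)
s=ctrl.get_obs(); print(s["time_s"],s["ee_pos"],s["eef_rot"],s["force"])
E
```

```text
time_s: 1.35
ee_pos: [0.4401, 0.2521, 0.2052]
eef_rot: [-3.141, -0.0, 2.869]
force: [1.1, 0.2, 0.4]
grip_width: 0.0009
grip_force: 0.0
time_s: 1.98
ee_pos: [0.5114, 0.1663, 0.2051]
eef_rot: [-3.141, -0.001, 2.869]
force: [-0.6, -0.6, 0.3]
grip_width: 0.0008
grip_force: 0.0
2.075 [0.51116607 0.16681706 0.20540024] [-3.14158546e+00 -2.37150062e-04  2.86997689e+00] [-0.09368054 -1.12786547 -0.46064725]
```

View pics/wrist1.png

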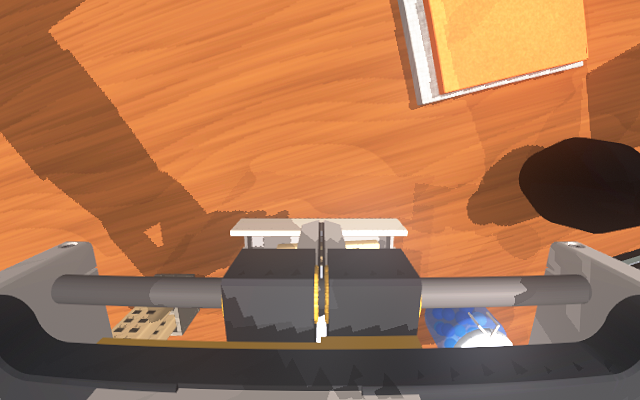

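The wrist picture shows the drawer's front panel edge across (231–407, 219–235), parallel to the gripper's bar. The fingers are at (321,225–340).

```bash
python3 - <<'E'
from h import *
C=np.array([.681,.119]); 
for n in("wrist","side"):
    c=dict(np.load(n+"1.npz")); p=cloud(c); z=p[...,2]
    if n=="wrist": print(world(c,[(235,221),(270,221),(370,221),(403,221),(250,229),(390,229)]).round(4))
    for ang in(-15.6,):
        a=np.radians(ang); R=np.array([[np.cos(a),-np.sin(a)],[np.sin(a),np.cos(a)]]); d=(p[...,:2]-C)@R
        f=(d[...,0]>-.17)&(d[...,0]<-.09)&(abs(d[...,1])<.12)&(abs(z-.057)<.004)
        if f.sum()>20:
            print(n,f.sum(),np.percentile(d[f],[2,50,98],axis=0).round(4).tolist(),cv2.minAreaRect(p[f][:,:2].astype(np.float32)))
        f=(d[...,0]>-.17)&(d[...,0]<-.09)&(abs(d[...,1])<.1)&(z>.015)&(z<.05)
        h,e=np.histogram(d[f][:,0],np.arange(-.17,-.085,.004)); print(dict(zip(e.round(3).tolist(),h.tolist())))
E
```

```text
[[5.344e-01 3.420e-02 3.000e-04]
 [5.423e-01 8.790e-02 2.140e-02]
 [5.786e-01 2.166e-01 2.060e-02]
 [5.986e-01 2.636e-01 3.000e-04]
 [5.375e-01 6.910e-02 5.240e-02]
 [5.834e-01 2.351e-01 5.370e-02]]
wrist 868 [[-0.1254, -0.1076], [-0.1226, -0.0271], [-0.1186, 0.1023]] ((0.562956690788269, 0.14953218400478363), (0.2168417125940323, 0.007494008634239435), 74.39956665039062)
{-0.17: 0, -0.166: 0, -0.162: 0, -0.158: 0, -0.154: 0, -0.15: 0, -0.146: 0, -0.142: 0, -0.138: 0, -0.134: 0, -0.13: 0, -0.126: 1120, -0.122: 0, -0.118: 0, -0.114: 0, -0.11: 20, -0.106: 34, -0.102: 32, -0.098: 170, -0.094: 190, -0.09: 0}
side 128 [[-0.1274, -0.1072], [-0.1224, -0.0], [-0.1173, 0.1037]] ((0.562728762626648, 0.15055596828460693), (0.2157202810049057, 0.011360270902514458), 74.3372802734375)
{-0.17: 0, -0.166: 0, -0.162: 0, -0.158: 0, -0.154: 0, -0.15: 0, -0.146: 0, -0.142: 0, -0.138: 0, -0.134: 0, -0.13: 42, -0.126: 169, -0.122: 6, -0.118: 2, -0.114: 0, -0.11: 2, -0.106: 4, -0.102: 7, -0.098: 28, -0.094: 68, -0.09: 0}
```

The panel's outer face is at dock x ≈ -127 mm and the tool is aligned with it. I'll lower the tool 174 mm and approach to about 6 mm from the face.

```bash
python3 -m inch '-1 0 0 1 0 0 0; -1 0 0 1 0 0 0; -1 0 0 1 0 0 0; -1 0 0 1 0 0 0; -1 0 0 1 0 0 0; -1 0 0 .5 0 0 0; -1 0 0 .3 0 0 0; -1 -.6 0 0 0 0 0; -1 -.4 0 0 0 0 0; -1 0 0 0 0 0 0'; python3 -m inch '-1 -.15 0 0 0 0 0; -1 -.15 0 0 0 0 0; -1 -.15 0 0 0 0 0; -1 -.15 0 0 0 0 0'
```

```text
time_s: 3.32
ee_pos: [0.5413, 0.1578, 0.0318]
eef_rot: [3.141, 0.001, 2.869]
force: [-1.5, -0.1, 0.2]
grip_width: 0.0006
grip_force: 0.0
time_s: 3.82
ee_pos: [0.5581, 0.1531, 0.0315]
eef_rot: [3.142, -0.0, 2.869]
force: [-1.2, 0.8, 1.1]
grip_width: 0.0006
grip_force: 0.8
```

```bash
python3 -m inch '-1 -.15 0 0 0 0 0; -1 -.15 0 0 0 0 0; -1 -.15 0 0 0 0 0; -1 -.15 0 0 0 0 0; -1 -.15 0 0 0 0 0'; python3 -m inch '-1 -.08 0 0 0 0 0; -1 -.08 0 0 0 0 0'; python3 -m inch '-1 0 0 0 0 0 0'
```

```text
time_s: 4.45
ee_pos: [0.5799, 0.147, 0.0314]
eef_rot: [-3.142, -0.0, 2.869]
force: [-0.6, 0.9, 0.7]
grip_width: 0.0005
grip_force: 0.8
time_s: 4.7
ee_pos: [0.5843, 0.1457, 0.0314]
eef_rot: [-3.141, -0.0, 2.869]
force: [-2.7, 0.6, 0.8]
grip_width: 0.0005
grip_force: 0.8
time_s: 4.82
ee_pos: [0.5844, 0.1456, 0.0314]
eef_rot: [-3.142, 0.0, 2.869]
force: [0.3, 0.7, 1.1]
grip_width: 0.0003
grip_force: 0.0
```

```bash
python3 - <<'E'
from h import *
C=np.array([.681,.119]);a=np.radians(-15.6); R=np.array([[np.cos(a),-np.sin(a)],[np.sin(a),np.cos(a)]])
s=ctrl.get_obs(); print((s["ee_pos"][:2]-C)@R, s["force"][:2]@R)
for n in("side","scene"):
    p=cloud(camera(n)); z=p[...,2]; d=(p[...,:2]-C)@R
    f=(d[...,0]>-.17)&(d[...,0]<-.06)&(abs(d[...,1])<.1)&(abs(d[...,1])>.03)&(z>.015)&(z<.05)
    h,e=np.histogram(d[f][:,0],np.arange(-.14,-.06,.004)); print(n,dict(zip(e.round(3).tolist(),h.tolist())))
E
```

```text
[-0.10020844 -0.00032749] [0.08624486 0.74654714]
side {-0.14: 0, -0.136: 0, -0.132: 0, -0.128: 0, -0.124: 0, -0.12: 0, -0.116: 0, -0.112: 0, -0.108: 0, -0.104: 0, -0.1: 0, -0.096: 4, -0.092: 133, -0.088: 11, -0.084: 0, -0.08: 0, -0.076: 0, -0.072: 0, -0.068: 0, -0.064: 3}
scene {-0.14: 0, -0.136: 0, -0.132: 0, -0.128: 0, -0.124: 0, -0.12: 0, -0.116: 0, -0.112: 0, -0.108: 0, -0.104: 0, -0.1: 0, -0.096: 0, -0.092: 0, -0.088: 0, -0.084: 0, -0.08: 0, -0.076: 0, -0.072: 0, -0.068: 0, -0.064: 0}
```

It's nearly shut. I'll creep until the hard stop shows in the force.

```bash
for i in 1; do python3 -m inch '-1 -.06 0 0 0 0 0' | grep -E 'ee_pos|^force'; python3 -m inch '-1 -.06 0 0 0 0 0' | grep -E 'ee_pos|^force';  python3 -m inch '-1 -.03 0 0 0 0 0' | grep -E 'ee_pos|^force'; done
```

```text
ee_pos: [0.5858, 0.1453, 0.0314]
force: [-1.5, 0.6, 0.9]
ee_pos: [0.587, 0.145, 0.0314]
force: [-15.0, 2.3, 9.9]
ee_pos: [0.5869, 0.145, 0.0314]
force: [-19.0, 2.9, 11.8]
```

The force jumped to 19 N with no further motion, so the drawer is at its stop and shut. I'll back off, rise and check.

```bash
python3 -m inch '-1 .2 0 0 0 0 0; -1 .6 0 0 0 0 0; -1 .6 0 0 0 0 0; -1 0 0 -1 0 0 0; -1 0 0 -1 0 0 0; -1 0 0 -1 0 0 0; -1 0 0 -.5 0 0 0; -1 0 0 0 0 0 0'
python3 - <<'E'
from h import *
C=np.array([.681,.119]);a=np.radians(-15.6); R=np.array([[np.cos(a),-np.sin(a)],[np.sin(a),np.cos(a)]])
s=ctrl.get_obs(); print((s["ee_pos"][:2]-C)@R, s["force"])
for n in("side","scene","wrist"):
    c=camera(n); p=cloud(c); z=p[...,2]; d=(p[...,:2]-C)@R; g=c["img"].max(-1)
    f=(d[...,0]>-.17)&(d[...,0]<-.06)&(abs(d[...,1])<.1)&(z>.015)&(z<.05)
    print(n,f.sum(),np.median(d[f],axis=0) if f.any() else 0)
    m=(np.hypot(d[...,0]+.03,d[...,1]-.065)<.03)&(abs(z-.082)<.004)&(g<90)
    if m.any():
        print(m.sum(),"cap",p[m].mean(0).round(4),d[m].mean(0).round(4),"circle",cv2.minEnclosingCircle(p[m][:,:2].astype(np.float32)))
    if n=="scene": cv2.imwrite("pics/crop2.png",cv2.resize(c["img"][190:370,220:440],None,fx=3,fy=3,interpolation=cv2.INTER_CUBIC))
E
```

```text
time_s: 6.3
ee_pos: [0.5484, 0.1559, 0.1369]
eef_rot: [3.141, 0.001, 2.869]
force: [0.3, -0.7, -0.7]
grip_width: 0.0005
grip_force: 0.0
[-1.37605830e-01 -1.04889515e-04] [ 0.29656146 -0.73330225 -0.70794502]
side 201 [-0.08722836  0.01524313]
35 cap [0.6664 0.1919 0.0825] [-0.0336  0.0663] circle ((0.6662178635597229, 0.18974269926548004), 0.013820687308907509)
scene 0 0
111 cap [0.6712 0.1887 0.0819] [-0.0282  0.0645] circle ((0.6708271503448486, 0.18849079310894012), 0.01647353731095791)
wrist 1516 [-0.08749841 -0.02456187]
```

View pics/crop2.png

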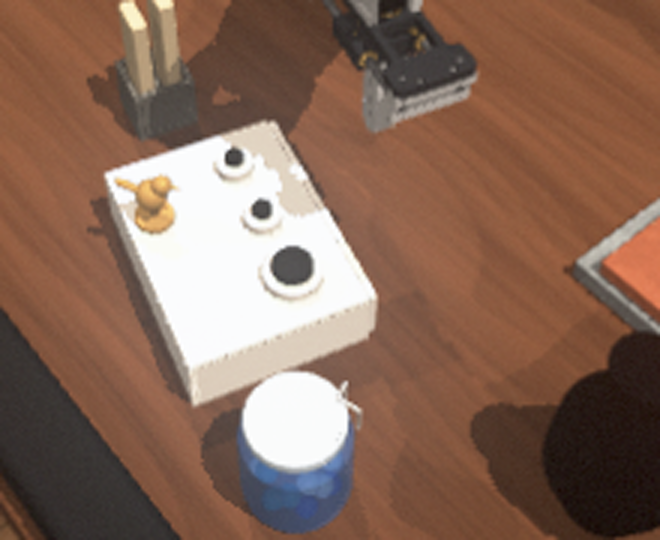

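The picture shows the drawer shut flush and the remotes, figurine and jar undisturbed, with the large cap at crop (293,266). I'll cross above the button and descend to just over the cap.

```bash
python3 -m inch '-1 -.89 .54 0 0 0 0; -1 -.89 .54 0 0 0 0; -1 -.89 .54 0 0 0 0; -1 -.9 .55 0 0 0 0; -1 0 0 0 0 0 0; -1 0 0 .8 0 0 0; -1 0 0 .6 0 0 0; -1 0 0 0 0 0 0'
python3 - <<'E'
from h import *
c=camera("scene"); cv2.imwrite("pics/crop3.png",cv2.resize(c["img"][190:370,220:440],None,fx=3,fy=3,interpolation=cv2.INTER_CUBIC))
E
```

```text
time_s: 7.45
ee_pos: [0.6677, 0.1894, 0.0926]
eef_rot: [-3.14, -0.003, 2.869]
force: [-0.1, -0.4, 0.0]
grip_width: -0.0001
grip_force: 0.0
```

View pics/crop3.png

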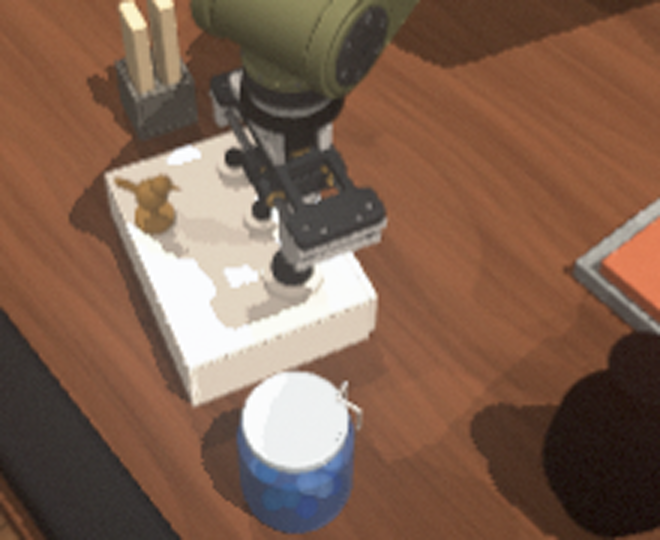

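The fingers hang over the large cap at crop (293,268), clear of the small buttons. I'll press slowly while watching the force.

```bash
f() { grep -E 'ee_pos|^force'; }; python3 -m inch '-1 0 0 .12 0 0 0; -1 0 0 .12 0 0 0; -1 0 0 .12 0 0 0; -1 0 0 .06 0 0 0' | f; python3 -m inch '-1 0 0 .05 0 0 0' | f; python3 -m inch '-1 0 0 .05 0 0 0' | f;  python3 -m inch '-1 0 0 .03 0 0 0' | f
```

```text
ee_pos: [0.6687, 0.1897, 0.0817]
force: [-1.4, -1.1, 1.7]
ee_pos: [0.6688, 0.1897, 0.0805]
force: [-1.2, -0.4, 2.5]
ee_pos: [0.6688, 0.1898, 0.079]
force: [-2.0, -0.2, 3.7]
ee_pos: [0.6688, 0.1897, 0.0781]
force: [-2.0, -0.9, 3.7]
```

```bash
f() { grep -E 'ee_pos|^force'; }; python3 -m inch '-1 0 0 .05 0 0 0' | f; python3 -m inch '-1 0 0 .03 0 0 0' | f; python3 -m inch '-1 0 0 .03 0 0 0' | f
```

```text
ee_pos: [0.6688, 0.1897, 0.0766]
force: [-2.4, -0.5, 4.9]
ee_pos: [0.6689, 0.1898, 0.0762]
force: [-5.9, -0.7, 11.9]
ee_pos: [0.669, 0.1898, 0.0761]
force: [-8.9, -2.8, 18.2]
```

The stop is reached at z = 0.076, with force rising past 5 N to 18 N, so the button is fully down. I'll release it, rise and withdraw.

```bash
python3 -m inch '-1 0 0 0 0 0 0; -1 0 0 -.2 0 0 0; -1 0 0 -.3 0 0 0; -1 0 0 -.8 0 0 0; -1 0 0 -1 0 0 0; -1 0 0 -1 0 0 0; -1 0 0 -1 0 0 0; -1 .7 0 -.3 0 0 0; -1 1 0 0 0 0 0; -1 1 0 0 0 0 0';  python3 -m inch '-1 1 0 0 0 0 0; -1 1 0 0 0 0 0; -1 .9 0 0 0 0 0; -1 .3 0 0 0 0 0; -1 0 0 0 0 0 0; -1 0 0 0 0 0 0'
python3 - <<'E'
from h import *
C=np.array([.681,.119]);a=np.radians(-15.6); R=np.array([[np.cos(a),-np.sin(a)],[np.sin(a),np.cos(a)]])
for n in("side","scene","wrist"):
    c=camera(n); p=cloud(c); z=p[...,2]; d=(p[...,:2]-C)@R; g=c["img"].max(-1)
    f=(d[...,0]>-.17)&(d[...,0]<-.06)&(abs(d[...,1])<.1)&(z>.015)&(z<.05)
    print(n,f.sum(),np.median(d[f],axis=0) if f.any() else 0)
    for y in(-.065,0,.065):
        m=(np.hypot(d[...,0]+.03,d[...,1]-y)<.03)&(z>.074)&(z<.09)&(g<90)
        if m.any(): print(y,m.sum(),np.median(z[m]))
    if n=="scene": cv2.imwrite("pics/end.png",c["img"])
E
```

```text
time_s: 10.0
ee_pos: [0.59, 0.2117, 0.2127]
eef_rot: [3.141, 0.0, 2.869]
force: [0.4, -0.4, -0.3]
grip_width: 0.0006
grip_force: 0.0
time_s: 10.75
ee_pos: [0.499, 0.2371, 0.2126]
eef_rot: [-3.142, 0.0, 2.869]
force: [-0.3, 0.3, -0.6]
grip_width: 0.0002
grip_force: 0.0
side 139 [-0.0873451   0.04565243]
-0.065 2 0.07950889473442868
0.065 39 0.08164885849978365
scene 0 0
-0.065 22 0.08127767986537515
0 24 0.08054997721790502
0.065 115 0.0813248229786282
wrist 305 [-0.08797438 -0.08232516]
-0.065 59 0.07875033548734078
0.065 146 0.08220191102507679
```

View pics/end.png

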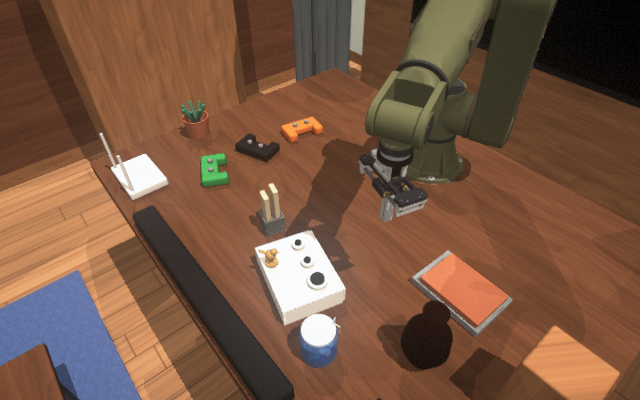

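The picture shows the drawer shut, the large button at (317,280) back up at 82 mm, everything else in place and the arm clear.

```bash
python3 -c "
from station import ticket
print(ticket.hand_in())"
```

```text
the job is handed in; nothing more can be done
None
```

The job is handed in: the drawer was pushed to its stop and stayed shut, the large button was pressed fully down and sprang back up, and the arm withdrew with nothing else moved, at about 11 s of the 43 s allowed.

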